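# Set the ring stage to its index

### The job

Move the ring stage to its next measuring position: lift the carriage's clamp lever fully up to unlock it, slide the carriage along its rails until its pointer lines up with the pointed index block (not the flat-ended block), then press the lever fully back down so the carriage is locked there. Leave the loose ring, the can and the wrench where they are.

Things in the scene. Friction and masses are not known exactly. Their poses are not given: they have to be found in the camera images.
- bed: The fixed grey stage: plate 220 x 440 x 30 mm, two rails along its y. Origin on the table under mid travel; x runs across the rails from the lever side to the index side (plate: x -70 to 150), y along them, z up. The rails run roughly away from the robot, the lever is on the robot's left: yaw -1.57 +-0.2 rad. Posts 20 mm square at x -60, y +-205 carry a lamp bar.
- lamp_bar_edge (a point): Middle of the lower lever-side edge of the aluminium lamp bar, 250 mm above the table. The bar is 50 mm deep (from here towards bed +x), 25 mm tall, 430 mm long along the bed's y. It blocks a vertical gripper at the raised lever: tilt the tool about 40 degrees, its body leaning out from the bar on the lever side (fingers pointing down and to bed +x).
- carriage (a joint): Position of the carriage along the bed's y in m, from -0.115 to 0.115, 0 at mid travel. Unlocked it slides with about 2 N; locked it is held fast by a brake shoe. The carriage is a dark steel block 110 x 100 x 28 mm, top 80 mm above the table, with a 72 mm bearing ring fixed on it (top at 100 mm).
- carriage_pointer (a point): Tip of the steel pointer on the carriage's side opposite to the lever, 61 mm above the table, at x = 96 mm in the bed's frame, pointing to the bed's +x. Axes as the bed's.
- index_tip (a point): Tip of the pointed steel index block (42 mm wide, 35 mm tall, wedge-shaped end towards the carriage) that stands fixed on the bed's edge opposite to the lever, 61 mm above the table. Its axes are the bed's. The carriage pointer lines up when both tips have the same y along the rails (they stay 2 mm apart in x).
- flat_end (a point): Middle of the end face of the other steel block, the same size but with a flat end: not the mark. The two blocks may stand either way round, 60 to 90 mm to each side of mid travel.
- clamp_lever (a joint): Angle of the clamp lever, rad: 0 locked (lever points away from the rails, along the bed's -x, 0.17 rad above level), 1.2 fully up and unlocked (1.37 rad above level). It stays where it is left; about 4 to 8 N at the grip moves it. The brake lets go by about 0.3.
- lever_pivot (a point): Pivot of the clamp lever on the side of the carriage, 87 mm above the table, at x = -55 mm in the bed's frame; the hinge axis is the bed's y. It travels with the carriage.
- lever_grip (a point): Middle of the lever's black grip, 87 mm from the pivot. The grip is 56 mm long along the lever, 22 mm wide (along the bed's y) and 20 mm thick; pinch it with the fingers closing along the bed's y. The steel shank between grip and pivot is 12 mm wide. The space under the grip is free down to the table.
- loose_ring: Bystander: loose steel bearing ring, 90 mm across, 24 mm high, lying on the table; origin at the centre of its underside.
- spray_can: Bystander: upright can, 60 mm across, 150 mm tall; origin at the centre of its underside.
- wrench: Bystander: steel wrench 180 mm long lying on the table.

How it is judged:
By the outcome, as a careful person would: the job done as asked, in the order asked, and still so for the second after the job is handed in, with the robot touching nothing.
It also fails if it takes over 48 s, if anything falls off the work surface, if the arm or the gripper's body presses on something with over 40 N, if the wrist force passes 120 N, or if a joint passes its speed limit or range.

### The arm

A 6-joint arm with a two-finger parallel gripper is mounted at the origin on the work surface. World frame = base frame: x ahead of the robot, y to its left, z up, the work surface at z = 0. Lengths are in m, angles in degrees, forces in N, time in s.
With the tool pointing down it reaches from about 0.375 to 0.9 m from the base axis. Payload 3.1 kg.
Tool frame: the origin (TCP) lies between the finger pads; the fingertips stand 11 mm ahead of it and the grasp point (between the pads) lies 8 mm behind it; z points along the fingers, y is the line along which they close (so a half turn about z gives the same grasp; the last joint's range is limited). The gripper opens to 87 mm and grips with 3 to 60 N. Pads are 19 mm wide; open, the fingers measure 117 mm over their backs; the gripper's body (75 mm by 190 mm) begins 51 mm behind the grasp point.
Start: joints at [-10.227, 30.224, 82.088, -0, 67.689, -10.227], TCP at [0.625, 0, 0.234] pointing down, gripper open.
Joint ranges: [-176.69, 176.69], [-43.24, 126.21], [12.49, 139.97], [-82, 262], [0, 151.66], [-163.58, 163.58]. Speed limits (degrees/s): [159.86, 159.86, 180, 180, 180, 180].

### API

Orientations are given as a 3x3 rotation matrix whose columns are the frame's x, y, z axes.
In Python, from rig import bot, viewer, workorder, models gives the robot as it stands.
- The arm moves only by the shell command python3 -m jog 'ROWS'. ROWS is JSON, a list of rows, each a list of 7 numbers: the opening, from 0 (shut) to 1 (fully open), then the shift along the tool's x, y, z in m, then the turn, a rotation vector about the tool's x, y, z in degrees. In form: [[claw, x, y, z, ax, ay, az], ...]. A call has 1 to 20 rows; each row is the pose to reach, as a shift and turn from the pose commanded when the call began, along the tool's axes at that moment; what a row does not reach only later rows make up. A row lasts 1/8 s, in which the tool goes at most 62.5 mm and 10.7 degrees, less where a joint would pass 70% of its speed; a pose out of reach is approached as far as the arm can. A call with a gripper value outside its range is refused whole. The fingers move at their own pace and stop on an object; the grip force is fixed at half the most. Time passes only in rows, so rows that repeat a pose let the fingers close. It gives the time, the measured TCP pose, the force, the opening and the grip force at its end, in the units of the state.
- bot.read_state(): the state, without advancing time (a new reading comes with each control period).
- viewer.capture(name): name is "scene" or "side" or "wrist"; returns (picture, depth): 384x512x3 uint8, blue, green, red; 384x512 float32, m along the optical axis (not along the pixel's ray), 0 where there is no reading.
- viewer.camera_info(name): a dict with "fx", "fy", "cx", "cy" (pixels), "dist_coeffs" ([k1, k2, p1, p2, k3] as OpenCV has them; the pictures are not rectified), "world_to_cam" (4x4, takes a point from world to camera coordinates). Camera axes: x right, y down, z forward; pixel columns grow to the right and rows downward; lengths in m; the calibration is good to about 2 mm. A picture is of the moment at which its call begins: read the wrist's pose just before it. camera_info takes no time and is no camera call; for the wrist camera it gives the pose at the moment of the call.
- workorder.hand_in(): hands the job in; it is judged then, once.
Trained networks look in the newest picture that a camera, given by its name, has taken for a name from the list of things; names that differ only in an ending like _2 or _b are one class to them, and where a whole thing is asked for, a point or a joint stands for the part that bears it (a point fixed in the world has none). Each returns a list of dicts, best first, with "p" (0 to 1); they miss things now and then, are a little off and sometimes report something else, mostly with a low value. They report only what shows in the picture. A call takes as long as a camera call.
- models.outline_of(camera, thing): "mask" (384x512 bool, what is visible of it).
- models.tip_of(camera, thing): "xyz" ([x, y, z] in m, in world coordinates, good to about 4 mm: a listed point, or the origin of a listed thing).
The state is a dict: "time_s": time; "joint_positions": joint angles; "qvel": joint speeds; "tau": joint torques, N m; "position": TCP position; "tcp_rot": TCP orientation; "force": force on the tool from outside, world axes, zero at the start; "moment": the same for the moment, N m; "opening": opening from 0.0 (shut) to 1.0 (fully open); "grasp_force": force on a finger pad.
Only numpy, scipy, OpenCV 4.12 (cv2) and the standard library are available. Lean on these libraries where they do the work, as an engineer would, in place of code of your own. Each camera call takes 0.05 s, during which the arm holds its last target. There are 200 camera calls.

## Working session

There is one attempt and no reset: what is moved stays moved. The work goes in short steps, Python scripts to look and compute and a shell command to move; the robot and the scene stay as the last step left them, time stands still between calls to the robot, and variables do not carry over. Pictures are saved under pics/ and viewed, at most 10 in all, crops included, and the job is handed in when it is done.

```bash
mkdir -p pics; ls; python3 - <<'E'
from rig import bot,viewer,models
import cv2,numpy as np
s=bot.read_state();print(s['time_s'],s['position'],s['tcp_rot'])
ims=[]
for c in ("scene","side"):
    p,d=viewer.capture(c);ims.append(p)
    for t in ("bed","lamp_bar_edge","carriage_pointer","index_tip","flat_end","lever_pivot","lever_grip","loose_ring","spray_can","wrench"):
        r=models.tip_of(c,t)
        print(c,t,[(np.round(q['xyz'],4).tolist(),round(q['p'],2)) for q in r[:2]])
cv2.imwrite("pics/a.png",ims[0]);cv2.imwrite("pics/b.png",ims[1])
print(bot.read_state()['time_s'])
E
```

```text
pics
0.0 [6.24300606e-01 1.51533835e-04 2.32566915e-01] [[-1.80574740e-06  9.99997755e-01 -2.11902019e-03]
 [ 9.99999929e-01  2.60528536e-06  3.77312230e-04]
 [ 3.77316904e-04 -2.11901936e-03 -9.99997684e-01]]
scene bed [([0.5539, -0.0229, 0.0012], 0.77), ([0.5796, -0.4604, -0.0025], 0.71)]
scene lamp_bar_edge [([0.5477, 0.0678, 0.25], 0.93)]
scene carriage_pointer [([0.5797, -0.1213, 0.0614], 0.95)]
scene index_tip [([0.4902, -0.1285, 0.0604], 0.59)]
scene flat_end [([0.6266, -0.1207, 0.0612], 0.64)]
scene lever_pivot [([0.5667, 0.028, 0.0828], 0.41)]
scene lever_grip [([0.6326, 0.454, -0.0], 0.48), ([0.5557, 0.1146, 0.0967], 0.45)]
scene loose_ring [([0.6268, 0.4537, 0.0013], 0.81)]
scene spray_can [([0.5802, -0.4598, -0.0007], 0.81), ([0.3764, 0.3739, -0.0019], 0.64)]
scene wrench [([0.373, 0.3703, -0.0029], 0.77)]
side bed [([0.5549, -0.0267, 0.0035], 0.78)]
side lamp_bar_edge [([0.5453, 0.0707, 0.2554], 0.64)]
side carriage_pointer [([0.5757, -0.121, 0.0639], 0.86)]
side index_tip [([0.4906, -0.1325, 0.0644], 0.63)]
side flat_end [([0.619, -0.1159, 0.0645], 0.87)]
side lever_pivot [([0.5636, 0.0277, 0.0831], 0.59)]
side lever_grip [([0.5555, 0.1144, 0.1011], 0.56)]
side loose_ring [([0.6289, 0.4512, 0.0027], 0.65)]
side spray_can [([0.5816, -0.4578, -0.0034], 0.93)]
side wrench [([0.3741, 0.3747, -0.0005], 0.47)]
1.1
```

View pics/a.png

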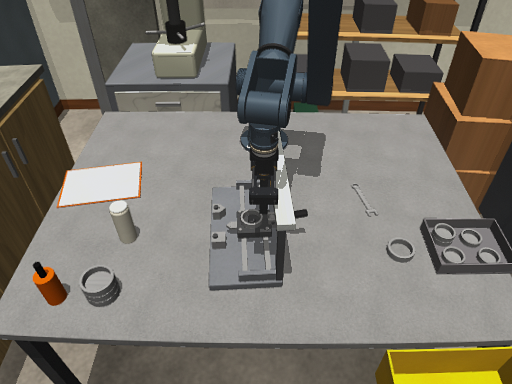

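View pics/b.png

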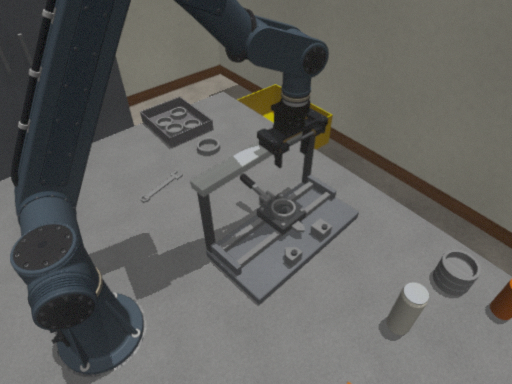

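The scene picture shows the lever grip at (302,213). In the side picture the index blocks are at (293,255) and (322,228). I still have to tell which is pointed, so I'll crop that area and fit the bed frame.

```bash
cat > h.py <<'E'
import numpy as np, cv2
from scipy.optimize import least_squares
from scipy.spatial.transform import Rotation as R
from rig import bot,viewer,models
def fit(cams=("scene","side")):
    names=["bed","lamp_bar_edge","carriage_pointer","index_tip","flat_end","lever_pivot"]
    obs={n:[] for n in names}
    for c in cams:
        viewer.capture(c)
        for n in names:
            r=models.tip_of(c,n)
            if r: obs[n].append(np.array(r[0]['xyz'])[:2])
    def model(p):
        x,y,a,q,i,f,b=p
        loc=np.array([[0,0],[b,0],[.096,q],[.098,i],[.098,f],[-.055,q]])
        return loc@np.array([[np.cos(a),np.sin(a)],[-np.sin(a),np.cos(a)]])+[x,y]
    def res(p):
        m=model(p); return np.concatenate([(o-m[k]) for k,n in enumerate(names) for o in obs[n]])
    s=least_squares(res,[.555,-.025,-1.48,0,-.07,.07,-.085],loss='soft_l1',f_scale=.004)
    return s.x,obs
def rows(target_pos,target_R,state=None):
    s=state or bot.read_state(); Rc=np.array(s['tcp_rot'])
    return (Rc.T@(np.array(target_pos)-s['position'])).round(4), R.from_matrix(Rc.T@target_R).as_rotvec(degrees=True).round(2)
def toolR(a,tilt):  # bed yaw a, tilt deg; fingers down and to bed +x
    t=np.radians(tilt); bx=np.array([np.cos(a),np.sin(a),0]); by=np.array([-np.sin(a),np.cos(a),0])
    z=np.sin(t)*bx-np.cos(t)*np.array([0,0,1]); return np.column_stack([np.cross(by,z),by,z])
def bedpt(f,x,y,z):
    a=f[2]; return np.array([f[0]+x*np.cos(a)-y*np.sin(a),f[1]+x*np.sin(a)+y*np.cos(a),z])
E
python3 - <<'E'
from h import *
p,o=fit(); print(p.round(4))
im,d=viewer.capture("side")
c=cv2.resize(im[170:290,200:360],None,fx=5,fy=5,interpolation=cv2.INTER_CUBIC);cv2.imwrite("pics/c.png",c)
# yaw from lamp bar top via depth
for cam in("scene","side"):
    im,d=viewer.capture(cam);ci=viewer.camera_info(cam)
    K=np.array([[ci['fx'],0,ci['cx']],[0,ci['fy'],ci['cy']],[0,0,1]])
    v,u=np.nonzero(d>0); n=cv2.undistortPoints(np.stack([u,v],1).astype(float)[:,None],K,np.array(ci['dist_coeffs']))[:,0]
    z=d[v,u]; P=np.c_[n*z[:,None],z,np.ones(len(z))]@np.linalg.inv(ci['world_to_cam']).T
    P=P[:,:3]
    k=(abs(P[:,2]-.275)<.004)&(abs(P[:,0]-.555)<.25)&(P[:,1]>-.02)&(P[:,1]<.12)
    Q=P[k][:,:2]
    r=cv2.minAreaRect(Q.astype(np.float32)); print(cam,k.sum(),r)
    Q=P[(abs(P[:,2]-.03)<.003)&(abs(P[:,0]-.555)<.3)&(abs(P[:,1]+.05)<.2)][:,:2]
    print(len(Q),cv2.minAreaRect(Q.astype(np.float32)))
E
```

```text
[ 0.5556 -0.0268 -1.4944  0.0142 -0.0713  0.0613 -0.0962]
scene 993 ((0.5538922548294067, 0.04227814823389053), (0.4276427626609802, 0.049472298473119736), 4.367635250091553)
2671 ((0.5619499087333679, -0.06731031835079193), (0.439505398273468, 0.22011850774288177), 4.227475166320801)
side 1216 ((0.5131354331970215, 0.030176324769854546), (0.07834314554929733, 0.35710227489471436), 86.80026245117188)
4518 ((0.5569714307785034, -0.06759938597679138), (0.43897026777267456, 0.2213478684425354), 4.696267604827881)
```

View pics/c.png

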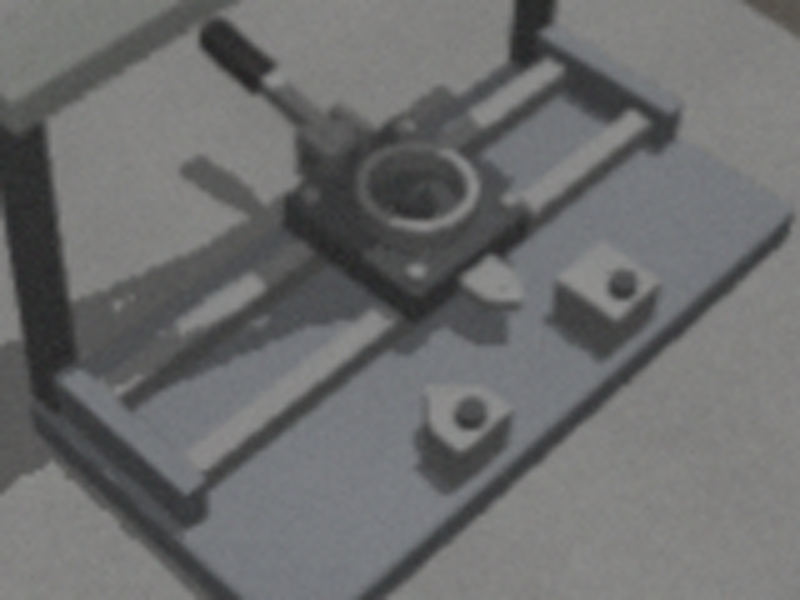

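The crop shows the pointed block at (430,395), the one nearer the robot, and the flat block at (605,285). The network agrees. Next I compute the pre-grasp pose.

```bash
python3 - <<'E'
from h import *
p,o=fit(); print(p.round(4)); p[2]=-1.4935
np.save("p.npy",p)
T=toolR(p[2],50); g=bedpt(p,-.055-.087*np.cos(.17),p[3],.087+.087*np.sin(.17))
tcp=g+.008*T[:,2]; print(g,tcp)
print("pre",rows(tcp-.09*T[:,2],T)); print("at",rows(tcp,T))
E
```

```text
[ 0.5565 -0.0264 -1.4824  0.014  -0.0722  0.059  -0.0948]
[0.55954763 0.11501029 0.10171886] [0.56002086 0.10890023 0.09657656]
pre (array([ 0.1776, -0.0703,  0.0791]), array([ -1.93, -49.98,  -4.14]))
at (array([ 0.1088, -0.0649,  0.137 ]), array([ -1.93, -49.98,  -4.14]))
```

```bash
python3 -m jog '[[1,0,0,-0.06,0,0,0],[1,0,0,-0.11,0,0,0],[1,0.05,-0.01,-0.11,0,0,0],[1,0.11,-0.03,-0.11,0,-10,0],[1,0.17,-0.05,-0.11,-0.8,-20,-1.6],[1,0.21,-0.07,-0.09,-1.2,-30,-2.5],[1,0.21,-0.07,-0.04,-1.6,-40,-3.3],[1,0.2,-0.07,0.01,-1.9,-50,-4.1],[1,0.178,-0.07,0.06,-1.9,-50,-4.1],[1,0.178,-0.07,0.079,-1.9,-50,-4.1],[1,0.178,-0.07,0.079,-1.9,-50,-4.1],[1,0.178,-0.07,0.079,-1.9,-50,-4.1]]'
python3 - <<'E'
from h import *
p=np.load("p.npy")
for c in("wrist","scene","side"):
    im,d=viewer.capture(c)
    if c=="wrist":cv2.imwrite("pics/d.png",im)
    for t in("lever_grip","lever_pivot","carriage_pointer"):
        print(c,t,[(np.round(q['xyz'],4).tolist(),round(q['p'],2)) for q in models.tip_of(c,t)[:2]])
T=toolR(p[2],50); g=bedpt(p,-.055-.087*np.cos(.17),p[3],.087+.087*np.sin(.17))
print(rows(g+.008*T[:,2],T))
E
```

```text
time_s: 4.15
position: [0.5567, 0.1788, 0.1571]
tcp_rot: [[-0.045, 0.997, 0.061], [0.642, 0.076, -0.763], [-0.765, 0.005, -0.644]]
force: [0.2, -0.4, -0.1]
opening: 1.002
grasp_force: 0.0
wrist lever_grip [([0.5534, 0.1131, 0.101], 0.77)]
wrist lever_pivot [([0.5622, 0.0291, 0.0823], 0.67)]
wrist carriage_pointer []
scene lever_grip [([0.5534, 0.1188, 0.0998], 0.64)]
scene lever_pivot [([0.567, 0.0309, 0.0847], 0.63)]
scene carriage_pointer [([0.5801, -0.1223, 0.0623], 0.66)]
side lever_grip [([0.5528, 0.1128, 0.1007], 0.62), ([0.6267, 0.4509, -0.0023], 0.61)]
side lever_pivot [([0.5636, 0.0294, 0.0856], 0.69)]
side carriage_pointer [([0.5733, -0.121, 0.0636], 0.84)]
(array([-0.0001, -0.0002,  0.0904]), array([-0.05,  0.03, -0.02]))
```

View pics/d.png

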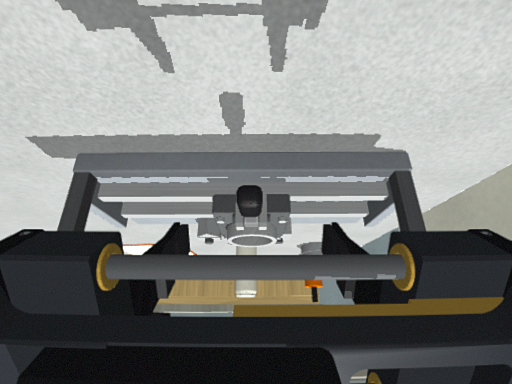

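The wrist view shows the black grip at (249,200), slightly left of the finger centre at about u=256. All three cameras put it near x=0.5535, about 5 mm towards tool −y, so I'll shift by that and grasp.

```bash
python3 -m jog '[[1,0,-0.005,0.04,0,0,0],[1,0,-0.005,0.08,0,0,0],[1,0,-0.005,0.09,0,0,0],[1,0,-0.005,0.09,0,0,0],[0,0,-0.005,0.09,0,0,0],[0,0,-0.005,0.09,0,0,0],[0,0,-0.005,0.09,0,0,0],[0,0,-0.005,0.09,0,0,0],[0,0,-0.005,0.09,0,0,0],[0,0,-0.005,0.09,0,0,0]]'
cat > arc.py <<'E'
from h import *
import sys
# shifts along arc from current lever angle a0 to a1 (deg above level), constant orientation
a0,a1,n=float(sys.argv[1]),float(sys.argv[2]),int(sys.argv[3]); L=float(sys.argv[4])
s=bot.read_state();Rc=np.array(s['tcp_rot']);yaw=float(sys.argv[5]) if len(sys.argv)>5 else -1.4935
bx=np.array([np.cos(yaw),np.sin(yaw),0])
f=lambda a:L*(-np.cos(np.radians(a))*bx+np.sin(np.radians(a))*np.array([0,0,1]))
for a in np.linspace(a0,a1,n+1)[1:]: print(round(a,1),(Rc.T@(f(a)-f(a0))).round(4))
E
python3 arc.py 9.7 82 8 .087
```

```text
time_s: 6.0
position: [0.5552, 0.1089, 0.0967]
tcp_rot: [[-0.049, 0.997, 0.058], [0.641, 0.076, -0.764], [-0.766, -0.0, -0.642]]
force: [-0.4, -0.1, -0.4]
opening: 0.403
grasp_force: 0.0
18.7 [-0.0123  0.     -0.006 ]
27.8 [-0.0255  0.     -0.0099]
36.8 [-0.0391  0.     -0.0117]
45.8 [-0.0528  0.     -0.0114]
54.9 [-0.0662  0.     -0.0089]
63.9 [-0.0792  0.     -0.0044]
73.0 [-0.0912  0.      0.0022]
82.0 [-1.021e-01  1.000e-04  1.050e-02]
```

```bash
python3 -m jog '[[0,0,0,0,0,0,0],[0,0,0,0,0,0,0],[0,0,0,0,0,0,0],[0,0,0,0,0,0,0],[0,0,0,0,0,0,0]]'
```

```text
time_s: 6.62
position: [0.5569, 0.109, 0.0968]
tcp_rot: [[-0.048, 0.997, 0.061], [0.641, 0.078, -0.763], [-0.766, 0.002, -0.643]]
force: [4.9, -1.0, -1.8]
opening: 0.252
grasp_force: 30.0
```

```bash
python3 -m jog '[[0,-0.0123,0,-0.006,0,0,0],[0,-0.0255,0,-0.0099,0,0,0],[0,-0.0391,0,-0.0117,0,0,0],[0,-0.0528,0,-0.0114,0,0,0],[0,-0.0662,0,-0.0089,0,0,0],[0,-0.0792,0,-0.0044,0,0,0],[0,-0.0912,0,0.0022,0,0,0],[0,-0.1005,0,0.009,0,0,0],[0,-0.102,0,0.0105,0,0,0],[0,-0.102,0,0.0105,0,0,0]]'
python3 - <<'E'
from h import *
s=bot.read_state();z=np.array(s['tcp_rot'])[:,2];g=np.array(s['position'])-.008*z;print("grasp",g)
for c in("scene","side"):
    im,d=viewer.capture(c)
    if c=="side":cv2.imwrite("pics/e.png",cv2.resize(im[100:290,170:380],None,fx=3,fy=3))
    for t in("lever_grip","lever_pivot","carriage_pointer","index_tip"):
        print(c,t,[(np.round(q['xyz'],4).tolist(),round(q['p'],2)) for q in models.tip_of(c,t)[:2]])
E
```

```text
time_s: 7.88
position: [0.5618, 0.036, 0.1731]
tcp_rot: [[-0.046, 0.997, 0.062], [0.637, 0.077, -0.767], [-0.77, 0.005, -0.639]]
force: [-1.5, 8.4, 15.6]
opening: 0.25
grasp_force: 30.0
grasp [0.56125734 0.04216484 0.17821829]
scene lever_grip []
scene lever_pivot [([0.5799, -0.123, 0.0609], 0.63), ([0.5649, 0.0332, 0.0813], 0.38)]
scene carriage_pointer [([0.5783, -0.1217, 0.0581], 0.58)]
scene index_tip [([0.4928, -0.1263, 0.0602], 0.56)]
side lever_grip [([0.5573, 0.0636, 0.1668], 0.45)]
side lever_pivot [([0.5633, 0.0283, 0.0844], 0.54), ([0.5591, 0.0627, 0.1682], 0.4)]
side carriage_pointer [([0.5757, -0.1188, 0.0625], 0.75)]
side index_tip [([0.4941, -0.1296, 0.0616], 0.73)]
```

View pics/e.png

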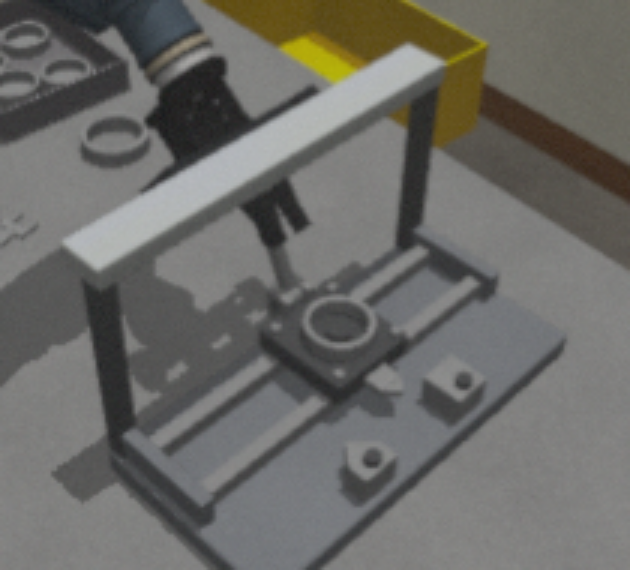

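The side crop shows the lever raised in the grip at (280,255), with the gripper body close under the lamp bar. I'll tilt 10° more for clearance and push a little further to confirm the upper stop.

```bash
python3 -m jog '[[0,-0.002,0,0,0,-5,0],[0,-0.004,0,0.001,0,-10,0],[0,-0.008,0,0.002,0,-10,0],[0,-0.0109,0,0.003,0,-10,0],[0,-0.0109,0,0.003,0,-10,0],[0,-0.0109,0,0.003,0,-10,0]]'
python3 - <<'E'
from h import *
s=bot.read_state();z=np.array(s['tcp_rot'])[:,2];g=np.array(s['position'])-.008*z;print("grasp",g,s['moment'])
E
```

```text
time_s: 9.12
position: [0.5629, 0.0272, 0.1792]
tcp_rot: [[-0.034, 0.997, 0.07], [0.494, 0.078, -0.866], [-0.869, 0.005, -0.495]]
force: [-0.9, 8.6, 12.9]
opening: 0.242
grasp_force: 30.0
grasp [0.56230444 0.0341114  0.18313975] [-0.12358023  0.02253057 -0.01884323]
```

```bash
python3 - <<'E'
from h import *
a,_=viewer.capture("wrist");b,_=viewer.capture("side");c,_=viewer.capture("scene")
A=cv2.resize(a[60:300,130:390],(400,370));B=cv2.resize(b[140:260,220:350],(400,370),interpolation=cv2.INTER_CUBIC)
cv2.imwrite("pics/f.png",np.hstack([A,B]))
p=np.load("p.npy")
for cam in("wrist","side"):
  for t in("lever_grip","lever_pivot"):
    print(cam,t,[(np.round(q['xyz'],4).tolist(),round(q['p'],2)) for q in models.tip_of(cam,t)[:2]])
E
```

```text
wrist lever_grip [([0.5596, 0.0551, 0.168], 0.73)]
wrist lever_pivot [([0.5637, 0.0301, 0.0882], 0.65)]
side lever_grip [([0.5613, 0.0576, 0.1696], 0.71)]
side lever_pivot [([0.5616, 0.0276, 0.0841], 0.63)]
```

View pics/f.png

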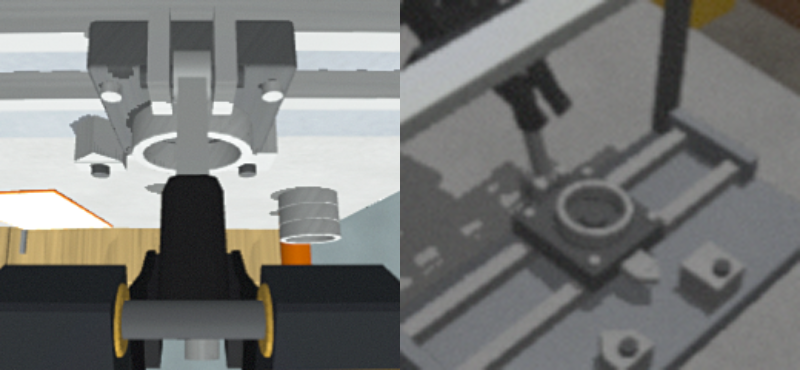

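The left view shows the grip held only near its far end, at (192,240), with the shank down to the pivot at (190,50). I'll measure the lever angle directly from depth.

```bash
cat > ang.py <<'E'
from h import *
def cloud(cam):
    im,d=viewer.capture(cam);ci=viewer.camera_info(cam)
    K=np.array([[ci['fx'],0,ci['cx']],[0,ci['fy'],ci['cy']],[0,0,1]])
    v,u=np.indices(d.shape).reshape(2,-1); n=cv2.undistortPoints(np.stack([u,v],1).astype(float)[:,None],K,np.array(ci['dist_coeffs']))[:,0]
    z=d[v,u]; P=np.c_[n*z[:,None],z,np.ones(len(z))]@np.linalg.inv(ci['world_to_cam']).T
    return im,P[:,:3].reshape(384,512,3),d
if __name__=="__main__":
    p=np.load("p.npy");a=p[2];bx=np.array([np.cos(a),np.sin(a)]);by=np.array([-bx[1],bx[0]])
    for cam in("wrist","side"):
        im,P,d=cloud(cam); r=models.outline_of(cam,"clamp_lever")
        if not r: print(cam,"none");continue
        m=cv2.erode(r[0]['mask'].astype(np.uint8),np.ones((3,3)))>0; m&=d>0
        Q=P[m]; X=(Q[:,:2]-p[:2])@bx; Y=(Q[:,:2]-p[:2])@by; Z=Q[:,2]
        k=(Z>.1)&(X<-.03)&(X>-.19)&(Z<.23); print(cam,r[0]['p'],m.sum(),k.sum())
        for lo in np.arange(.1,.22,.01):
            j=k&(Z>=lo)&(Z<lo+.01)
            if j.sum()>4: print(round(lo+.005,3),"X med/min/max",np.percentile(X[j],[50,5,95]).round(4),"Y",np.percentile(Y[j],[5,95]).round(4),j.sum())
E
python3 ang.py
```

```text
wrist 0.7 4896 4285
0.105 X med/min/max [-0.0674 -0.0691 -0.0658] Y [0.0055 0.0161] 226
0.115 X med/min/max [-0.0711 -0.0728 -0.0692] Y [0.0055 0.0157] 228
0.125 X med/min/max [-0.0744 -0.0762 -0.0725] Y [0.0061 0.0157] 259
0.135 X med/min/max [-0.0778 -0.0796 -0.0761] Y [0.0058 0.0158] 275
0.145 X med/min/max [-0.0842 -0.0861 -0.0798] Y [0.0026 0.0182] 412
0.155 X med/min/max [-0.0873 -0.0895 -0.0845] Y [0.0018 0.0198] 680
0.165 X med/min/max [-0.0908 -0.0931 -0.088 ] Y [0.0017 0.0198] 772
0.175 X med/min/max [-0.0942 -0.0963 -0.0909] Y [0.0016 0.02  ] 896
0.185 X med/min/max [-0.097  -0.0987 -0.0943] Y [0.0019 0.0197] 537
side 0.63 68 65
0.105 X med/min/max [-0.0542 -0.0631 -0.0511] Y [0.0051 0.0107] 12
0.115 X med/min/max [-0.0588 -0.0667 -0.0531] Y [0.0043 0.0112] 13
0.125 X med/min/max [-0.0605 -0.0699 -0.0581] Y [0.0043 0.0121] 16
0.135 X med/min/max [-0.0661 -0.0736 -0.0613] Y [0.0042 0.0112] 12
0.145 X med/min/max [-0.0695 -0.0749 -0.0674] Y [0.0032 0.0073] 6
0.155 X med/min/max [-0.0742 -0.0799 -0.0696] Y [-0.0004  0.0015] 6
```

The lever face slopes 3.45 mm per 10 mm, so it stands about 71° above level and still needs about 7.5°. The fingers slid along the grip. I'll release, back off, close the fingers and push the grip to its stop with the fingertips.

```bash
python3 -m jog '[[0.5,0,0,0,0,0,0],[0.5,0,0,0,0,0,0],[0.5,0,0,-0.001,0,0,0],[0.5,0,0,-0.04,0,0,0],[0.5,0,0,-0.085,0,0,0],[0,0,0,-0.085,0,0,0],[0,0,0,-0.085,0,0,0],[0,0,0,-0.085,0,0,0],[0,0,0,-0.085,0,0,0],[0,0,0,-0.085,0,0,0]]'
python3 ang.py
python3 - <<'E'
from h import *
p=np.load("p.npy");s=bot.read_state();Rc=np.array(s['tcp_rot']);T=toolR(p[2],60)
print(s['opening'],s['force'])
for X,Z in((-.105,.165),(-.0823,.170),(-.072,.171)):
    t=bedpt(p,X,.0107,Z)-.011*T[:,2]; print(X,rows(t,T))
E
```

```text
time_s: 10.92
position: [0.5559, 0.099, 0.2167]
tcp_rot: [[-0.038, 0.997, 0.065], [0.498, 0.075, -0.864], [-0.866, -0.001, -0.499]]
force: [-0.0, 0.2, 0.2]
opening: 0.044
grasp_force: 0.0
wrist 0.82 2292 1999
0.105 X med/min/max [-0.0675 -0.0693 -0.0658] Y [0.0053 0.0163] 99
0.115 X med/min/max [-0.0711 -0.0727 -0.0692] Y [0.0063 0.0153] 93
0.125 X med/min/max [-0.0748 -0.0762 -0.0728] Y [0.0064 0.0152] 101
0.135 X med/min/max [-0.078  -0.0797 -0.0762] Y [0.0065 0.0158] 117
0.145 X med/min/max [-0.0845 -0.086  -0.08  ] Y [0.0033 0.0181] 142
0.155 X med/min/max [-0.0875 -0.0894 -0.0849] Y [0.0018 0.0196] 260
0.165 X med/min/max [-0.091  -0.0928 -0.0884] Y [0.0019 0.0197] 273
0.175 X med/min/max [-0.0944 -0.0966 -0.0918] Y [0.0022 0.0198] 297
0.185 X med/min/max [-0.0979 -0.0995 -0.0952] Y [0.0017 0.0195] 335
0.195 X med/min/max [-0.0964 -0.0994 -0.0897] Y [0.0025 0.0189] 282
side 0.68 143 137
0.105 X med/min/max [-0.0534 -0.0591 -0.0486] Y [0.0035 0.0127] 12
0.115 X med/min/max [-0.0576 -0.0646 -0.0547] Y [0.0046 0.0106] 11
0.125 X med/min/max [-0.0606 -0.0687 -0.0579] Y [0.0039 0.0111] 12
0.135 X med/min/max [-0.0637 -0.0668 -0.0605] Y [0.0044 0.0116] 9
0.145 X med/min/max [-0.0667 -0.0683 -0.0653] Y [0.0022 0.0113] 11
0.155 X med/min/max [-0.0684 -0.0721 -0.0655] Y [-0.0001  0.0132] 16
0.165 X med/min/max [-0.0716 -0.0755 -0.0686] Y [-0.0004  0.013 ] 13
0.175 X med/min/max [-0.074  -0.0784 -0.0711] Y [0.0005 0.015 ] 18
0.185 X med/min/max [-0.078  -0.0829 -0.0758] Y [-0.0011  0.0124] 19
0.195 X med/min/max [-0.0814 -0.0868 -0.0792] Y [0.0005 0.0111] 16
0.0019493155423840856 [-0.19504313  0.33337776 -1.4856773 ]
-0.105 (array([0.0348, 0.0015, 0.0328]), array([-0.06,  0.03, -0.02]))
-0.0823 (array([0.0191, 0.0015, 0.05  ]), array([-0.06,  0.03, -0.02]))
-0.072 (array([0.0131, 0.0015, 0.0584]), array([-0.06,  0.03, -0.02]))
```

```bash
python3 -m jog '[[0,0.035,0.001,0,0,0,0],[0,0.035,0.001,0.03,0,0,0],[0,0.027,0.001,0.042,0,0,0],[0,0.019,0.001,0.05,0,0,0],[0,0.013,0.001,0.058,0,0,0],[0,0.013,0.001,0.058,0,0,0],[0,0.013,0.001,0.058,0,0,0]]'
python3 ang.py | head -12
```

```text
time_s: 12.0
position: [0.5651, 0.0696, 0.1743]
tcp_rot: [[-0.033, 0.996, 0.086], [0.522, 0.091, -0.848], [-0.852, 0.017, -0.523]]
force: [-4.2, 51.4, 1.6]
opening: 0.01
grasp_force: 25.1
wrist 0.58 1574 1119
0.105 X med/min/max [-0.0646 -0.0658 -0.0635] Y [0.0128 0.0223] 145
0.115 X med/min/max [-0.0666 -0.0679 -0.0653] Y [0.0128 0.022 ] 150
0.125 X med/min/max [-0.0684 -0.0697 -0.0673] Y [0.0127 0.0224] 162
0.135 X med/min/max [-0.0706 -0.0721 -0.0693] Y [0.0126 0.0222] 173
0.145 X med/min/max [-0.0735 -0.0766 -0.0713] Y [0.0115 0.0238] 213
0.155 X med/min/max [-0.077  -0.0786 -0.0744] Y [0.0083 0.0264] 276
side 0.74 118 117
0.105 X med/min/max [-0.0506 -0.0553 -0.0494] Y [0.0126 0.0167] 6
0.115 X med/min/max [-0.055  -0.0583 -0.0525] Y [0.0113 0.0147] 5
0.125 X med/min/max [-0.0566 -0.0583 -0.0532] Y [0.0108 0.0135] 7
0.145 X med/min/max [-0.0583 -0.0637 -0.0568] Y [0.0102 0.016 ] 8
```

The face slope is now 2.0 mm per 10 mm, about 78.7°, so the lever is at its upper stop. Next I back off, open and line up a fresh pinch.

```bash
python3 -m jog '[[0,0,0,-0.03,0,0,0],[0.6,0,0,-0.085,0,0,0],[0.6,0,0,-0.085,0,0,0],[0.6,0,0,-0.085,0,0,0],[0.6,0,0,-0.085,0,0,0],[0.6,0,0,-0.085,0,0,0],[0.6,0,0,-0.085,0,0,0]]'
python3 ang.py | head -12
python3 - <<'E'
from h import *
p=np.load("p.npy");s=bot.read_state();T=toolR(p[2],60)
print(s['opening'],s['force'])
t=bedpt(p,-.0723,.017,.172)+.008*T[:,2]; print(rows(t,T))
q,o=fit(); print(q.round(4)); print(o['carriage_pointer'],o['index_tip'])
E
```

```text
time_s: 13.08
position: [0.5546, 0.1287, 0.2189]
tcp_rot: [[-0.038, 0.997, 0.065], [0.498, 0.075, -0.864], [-0.866, -0.001, -0.499]]
force: [0.4, -0.6, -0.3]
opening: 0.565
grasp_force: 0.0
wrist 0.93 1828 1583
0.105 X med/min/max [-0.0649 -0.0661 -0.0635] Y [0.013  0.0223] 84
0.115 X med/min/max [-0.0669 -0.0682 -0.0657] Y [0.0129 0.0211] 71
0.125 X med/min/max [-0.069  -0.0702 -0.0678] Y [0.0129 0.0219] 83
0.135 X med/min/max [-0.0709 -0.0724 -0.0695] Y [0.0129 0.0218] 93
0.145 X med/min/max [-0.0737 -0.0769 -0.0713] Y [0.0117 0.0227] 98
0.155 X med/min/max [-0.0776 -0.0793 -0.0757] Y [0.008  0.0252] 198
0.165 X med/min/max [-0.0798 -0.0813 -0.0767] Y [0.0081 0.0259] 212
0.175 X med/min/max [-0.0815 -0.0831 -0.0774] Y [0.0072 0.0265] 233
0.185 X med/min/max [-0.0837 -0.0854 -0.0812] Y [0.0073 0.0254] 235
0.195 X med/min/max [-0.0844 -0.0862 -0.0805] Y [0.0082 0.0257] 250
0.205 X med/min/max [-0.0765 -0.0797 -0.0736] Y [0.0127 0.0225] 26
0.5917280618249071 [ 0.62051407 -1.02844377  0.36445535]
(array([-0.0007,  0.0069,  0.1036]), array([-0.07,  0.03, -0.01]))
[ 0.5554 -0.0263 -1.4982  0.0208 -0.0699  0.062  -0.0958]
[array([ 0.585 , -0.1227]), array([ 0.5812, -0.1182])] [array([ 0.4923, -0.1286]), array([ 0.4935, -0.1313])]
```

```bash
python3 -m jog '[[0.6,0,0.007,0.04,0,0,0],[0.6,0,0.007,0.08,0,0,0],[0.6,0,0.007,0.103,0,0,0],[0.6,0,0.007,0.103,0,0,0],[0,0,0.007,0.103,0,0,0],[0,0,0.007,0.103,0,0,0],[0,0,0.007,0.103,0,0,0],[0,0,0.007,0.103,0,0,0],[0,0,0.007,0.103,0,0,0],[0,0,0.007,0.103,0,0,0],[0,0,0.007,0.103,0,0,0]]'
python3 -m jog '[[0,0,-0.005,0,0,0,0],[0,0,-0.015,0,0,0,0],[0,0,-0.025,0,0,0,0],[0,0,-0.035,0,0,0,0],[0,0,-0.045,0,0,0,0],[0,0,-0.055,0,0,0,0],[0,0,-0.065,0,0,0,0],[0,0,-0.075,0,0,0,0],[0,0,-0.082,0,0,0,0],[0,0,-0.085,0,0,0,0],[0,0,-0.085,0,0,0,0],[0,0,-0.085,0,0,0,0]]'
python3 - <<'E'
from h import *
by=toolR(-1.4935,0)[:,1][:2]
for c in("scene","side","side"):
    im,_=viewer.capture(c)
    a=models.tip_of(c,"carriage_pointer");b=models.tip_of(c,"index_tip")
    print(c,[(np.round(q['xyz'],4).tolist(),round(q['p'],2)) for q in a[:2]],[(np.round(q['xyz'],4).tolist(),round(q['p'],2)) for q in b[:2]])
    if a and b: print((np.array(b[0]['xyz'])-a[0]['xyz'])[:2]@by)
cv2.imwrite("pics/g.png",cv2.resize(im[190:290,220:360],None,fx=5,fy=5,interpolation=cv2.INTER_CUBIC))
E
python3 ang.py | head -8
```

```text
time_s: 15.35
position: [0.5683, 0.0416, 0.1681]
tcp_rot: [[-0.038, 0.997, 0.066], [0.498, 0.076, -0.864], [-0.866, 0.0, -0.5]]
force: [-2.0, 5.3, 3.6]
opening: 0.251
grasp_force: 30.0
time_s: 16.85
position: [0.4843, 0.0353, 0.1681]
tcp_rot: [[-0.037, 0.997, 0.068], [0.499, 0.077, -0.863], [-0.866, 0.002, -0.5]]
force: [-0.6, 6.8, 3.3]
opening: 0.252
grasp_force: 30.0
scene [([0.5035, -0.1285, 0.0602], 0.72)] [([0.4915, -0.1279, 0.0581], 0.67)]
-0.01191783788481819
side [([0.4949, -0.1259, 0.062], 0.87)] [([0.4917, -0.1327, 0.0623], 0.7)]
-0.0037155369811988936
side [([0.4994, -0.1286, 0.0671], 0.68)] [([0.4877, -0.1325, 0.0643], 0.56), ([0.4859, 0.0233, 0.0837], 0.22)]
-0.011966220852990083
wrist 0.78 3912 3308
0.105 X med/min/max [-0.0649 -0.0664 -0.0634] Y [-0.0717 -0.0616] 209
0.115 X med/min/max [-0.0669 -0.0683 -0.0656] Y [-0.0716 -0.0618] 209
0.125 X med/min/max [-0.0689 -0.0702 -0.0676] Y [-0.0716 -0.0619] 223
0.135 X med/min/max [-0.071  -0.0723 -0.0697] Y [-0.072  -0.0621] 249
0.145 X med/min/max [-0.0741 -0.0771 -0.0717] Y [-0.0729 -0.0605] 307
0.155 X med/min/max [-0.0776 -0.0792 -0.0753] Y [-0.0758 -0.0577] 546
0.165 X med/min/max [-0.0796 -0.0813 -0.0772] Y [-0.0757 -0.0579] 608
```

View pics/g.png

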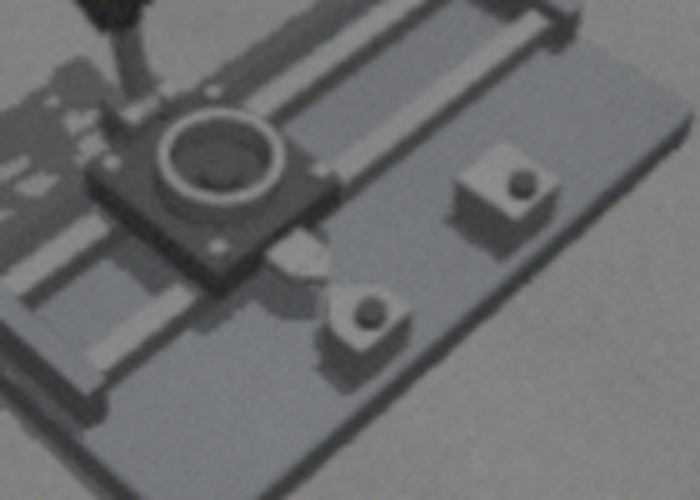

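The crop shows the pointer tip at about (330,272), with the index tip just ahead at (328,288), so several millimetres remain. I'll measure the offset from the depth clouds, so camera bias cancels, and average the network readings.

```bash
cat > al.py <<'E'
from ang import *
p=np.load("p.npy");a=p[2];bx=np.array([np.cos(a),np.sin(a)]);by=np.array([-bx[1],bx[0]])
ds=[]
for cam in("wrist","side","scene"):
    im,P,d=cloud(cam); Q=P[d>0]; X=(Q[:,:2]-p[:2])@bx; Y=(Q[:,:2]-p[:2])@by; Z=Q[:,2]
    def ext(n,k):
        if k.sum()>8:
            y=np.sort(Y[k]); print(cam,n,k.sum(),"Y ext",np.percentile(y,[1,99]).round(4),"mid",round((np.percentile(y,1)+np.percentile(y,99))/2,4),"X",np.percentile(X[k],[1,99]).round(4))
    ext("index top",(X>.094)&(X<.165)&(abs(Z-.065)<.004)&(Y<-.03)&(Y>-.12))
    ext("flat top",(X>.094)&(X<.165)&(abs(Z-.065)<.004)&(Y>.03)&(Y<.11))
    ext("carriage top",(abs(X)<.065)&(abs(Z-.080)<.003)&(Y<-.0)&(Y>-.16))
    ext("ring top",(abs(X)<.045)&(abs(Z-.1)<.003)&(Y<-.0)&(Y>-.16))
    ext("pointer",(X>.058)&(X<.094)&(abs(Z-.061)<.006)&(Y>-.13)&(Y<-.03))
for i in range(3):
  for c in("side","scene"):
    viewer.capture(c); A=models.tip_of(c,"carriage_pointer");B=models.tip_of(c,"index_tip")
    if A and B: ds.append((np.array(B[0]['xyz'])-A[0]['xyz'])[:2]@by)
print(np.round(ds,4),np.median(ds),np.mean(ds),bot.read_state()['time_s'])
E
python3 al.py
```

```text
wrist flat top 405 Y ext [0.0388 0.0794] mid 0.0591 X [0.0979 0.1408]
wrist carriage top 2024 Y ext [-0.1158 -0.0181] mid -0.0669 X [-0.0639  0.048 ]
wrist ring top 768 Y ext [-0.101 -0.033] mid -0.067 X [-0.0443  0.0414]
side index top 142 Y ext [-0.093  -0.0495] mid -0.0712 X [0.0982 0.1439]
side flat top 161 Y ext [0.0373 0.0803] mid 0.0588 X [0.1   0.142]
side carriage top 571 Y ext [-0.1174 -0.0187] mid -0.068 X [-0.0477  0.0613]
side ring top 154 Y ext [-0.1026 -0.0318] mid -0.0672 X [-0.0436  0.0446]
side pointer 95 Y ext [-0.1166 -0.038 ] mid -0.0773 X [0.0589 0.0924]
scene index top 63 Y ext [-0.0906 -0.0471] mid -0.0689 X [0.0959 0.1417]
scene flat top 120 Y ext [0.0407 0.0837] mid 0.0622 X [0.1    0.1435]
scene carriage top 324 Y ext [-0.113  -0.0147] mid -0.0639 X [-0.049   0.0586]
scene ring top 70 Y ext [-0.0985 -0.0283] mid -0.0634 X [-0.0422  0.044 ]
scene pointer 66 Y ext [-0.0802 -0.0497] mid -0.0649 X [0.0617 0.0926]
[-0.1305 -0.0062  0.0596 -0.0076 -0.0089] -0.007602524512218563 -0.018695369373227348 18.55
```

```bash
cat > tip.py <<'E'
from ang import *
p=np.load("p.npy");a=p[2];bx=np.array([np.cos(a),np.sin(a)]);by=np.array([-bx[1],bx[0]])
for cam in("side","scene"):
    N=[]
    for i in range(3):
        im,P,d=cloud(cam); N.append(P[d>0])
    Q=np.vstack(N); X=(Q[:,:2]-p[:2])@bx; Y=(Q[:,:2]-p[:2])@by; Z=Q[:,2]
    k=(Z>.055)&(Z<.07)&(Y>-.11)&(Y<-.03)
    for lo in np.arange(.06,.146,.004):
        j=k&(X>=lo)&(X<lo+.004)
        if j.sum()>2: print(cam,round(lo+.002,3),np.percentile(Y[j],[0,50,100]).round(4),round((Y[j].min()+Y[j].max())/2,4),Z[j].mean().round(4),j.sum())
    if cam=="scene": cv2.imwrite("pics/h.png",cv2.resize(im[170:290,190:310],None,fx=5,fy=5,interpolation=cv2.INTER_CUBIC))
E
python3 tip.py
```

```text
side 0.062 [-0.1077 -0.0719 -0.0304] -0.0691 0.0644 131
side 0.066 [-0.0813 -0.0693 -0.0526] -0.067 0.0661 40
side 0.07 [-0.0824 -0.0707 -0.0548] -0.0686 0.0662 38
side 0.074 [-0.0818 -0.0707 -0.054 ] -0.0679 0.0662 45
side 0.078 [-0.0818 -0.071  -0.0512] -0.0665 0.066 37
side 0.082 [-0.0814 -0.0693 -0.0529] -0.0671 0.066 45
side 0.086 [-0.0802 -0.0728 -0.0577] -0.069 0.0652 39
side 0.09 [-0.0766 -0.0693 -0.0604] -0.0685 0.0651 27
side 0.094 [-0.073  -0.0706 -0.0649] -0.069 0.0648 12
side 0.098 [-0.0697 -0.0693 -0.0686] -0.0691 0.0655 4
side 0.102 [-0.0725 -0.071  -0.0681] -0.0703 0.0643 7
side 0.106 [-0.0762 -0.0689 -0.0646] -0.0704 0.0649 17
side 0.11 [-0.0802 -0.0719 -0.0602] -0.0702 0.0648 26
side 0.114 [-0.0863 -0.0719 -0.0565] -0.0714 0.065 39
side 0.118 [-0.0903 -0.0713 -0.0528] -0.0715 0.0654 47
side 0.122 [-0.0927 -0.079  -0.0493] -0.071 0.0648 44
side 0.126 [-0.0924 -0.083  -0.05  ] -0.0712 0.065 46
side 0.13 [-0.0924 -0.0855 -0.0513] -0.0719 0.0646 37
side 0.134 [-0.0935 -0.0823 -0.052 ] -0.0728 0.0649 50
side 0.138 [-0.0931 -0.0746 -0.0495] -0.0713 0.0656 62
side 0.142 [-
[... 559 characters left out ...]
3 -0.0656 -0.0597] -0.0665 0.0627 15
scene 0.098 [-0.0739 -0.0659 -0.0633] -0.0686 0.0591 11
scene 0.102 [-0.0774 -0.0682 -0.0655] -0.0715 0.06 11
scene 0.106 [-0.0744 -0.0659 -0.0591] -0.0667 0.062 12
scene 0.11 [-0.0809 -0.0643 -0.0566] -0.0688 0.0614 19
scene 0.114 [-0.0853 -0.0681 -0.0549] -0.0701 0.0614 23
scene 0.118 [-0.0847 -0.063  -0.0467] -0.0657 0.0624 48
scene 0.122 [-0.091  -0.0672 -0.0474] -0.0692 0.0624 38
scene 0.126 [-0.0927 -0.0621 -0.0474] -0.07 0.0623 23
scene 0.13 [-0.0905 -0.0569 -0.0481] -0.0693 0.0627 21
scene 0.134 [-0.0908 -0.0574 -0.0443] -0.0676 0.0628 22
scene 0.138 [-0.0891 -0.0562 -0.046 ] -0.0676 0.0637 29
scene 0.142 [-0.0901 -0.0638 -0.0479] -0.069 0.0623 34
```

View pics/h.png

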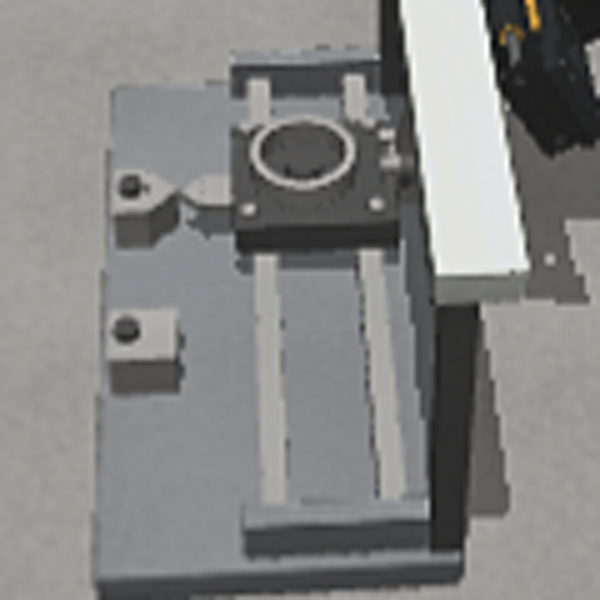

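The scene crop shows the pointer tip at (183,190) almost at the index tip (180,192). Depth puts the remaining offset at −3.3 to −4.4 mm, so I'll shift −3.7 mm and re-measure.

```bash
python3 -m jog '[[0,0,-0.002,0,0,0,0],[0,0,-0.0037,0,0,0,0],[0,0,-0.0037,0,0,0,0]]'
cat > m.py <<'E'
from ang import *
p=np.load("p.npy");a=p[2];bx=np.array([np.cos(a),np.sin(a)]);by=np.array([-bx[1],bx[0]])
def mids(X,Y,k,lo,hi):
    r=[]
    for b in np.arange(lo,hi,.004):
        j=k&(X>=b)&(X<b+.004)
        if j.sum()>5: r.append((np.percentile(Y[j],2)+np.percentile(Y[j],98))/2)
    return np.mean(r) if r else np.nan
for cam in("side","scene","wrist"):
    Q=np.vstack([(lambda t:t[1][t[2]>0])(cloud(cam)) for i in range(3)])
    X=(Q[:,:2]-p[:2])@bx; Y=(Q[:,:2]-p[:2])@by; Z=Q[:,2]
    k=(Z>.055)&(Z<.07)&(Y>-.105)&(Y<-.035)
    c=(abs(Z-.08)<.003)&(Y<-.01)&(Y>-.13); f=(Z>.058)&(Z<.07)&(Y>.03)&(Y<.1)
    g=(abs(X)<.05)&(abs(Z-.1)<.003)&(Y<0)&(Y>-.14)
    print(cam,"pointer %.4f index %.4f carriage %.4f ring %.4f flat %.4f"%(mids(X,Y,k,.066,.09),mids(X,Y,k,.118,.138),mids(X,Y,c,-.04,.05),(np.percentile(Y[g],1)+np.percentile(Y[g],99))/2 if g.any() else 0,mids(X,Y,f,.102,.138)))
s=bot.read_state();print(s['time_s'],s['position'],s['force'])
E
python3 m.py
```

```text
time_s: 19.23
position: [0.4811, 0.0351, 0.1681]
tcp_rot: [[-0.037, 0.997, 0.069], [0.499, 0.078, -0.863], [-0.866, 0.002, -0.5]]
force: [1.6, 6.2, 2.6]
opening: 0.251
grasp_force: 30.0
side pointer -0.0712 index -0.0714 carriage -0.0741 ring -0.0710 flat 0.0585
scene pointer -0.0672 index -0.0681 carriage -0.0610 ring -0.0667 flat 0.0615
wrist pointer nan index nan carriage -0.0701 ring -0.0700 flat 0.0589
19.675 [0.48105783 0.03504601 0.16809386] [0.54356611 6.26045368 3.46032971]
```

Three views agree on about −0.7 mm left, which I'll fold into the first lowering stage.

```bash
python3 arc.py 78.5 38.5 8 .087
```

```text
73.5 [ 0.0053  0.     -0.0055]
68.5 [ 0.011   0.     -0.0104]
63.5 [ 0.0171  0.     -0.0149]
58.5 [ 0.0237 -0.     -0.0188]
53.5 [ 0.0305 -0.     -0.0221]
48.5 [ 0.0376 -0.     -0.0248]
43.5 [ 0.0449 -0.     -0.0269]
38.5 [ 0.0523 -0.     -0.0284]
```

```bash
python3 -m jog '[[0,0,-0.0007,0,0,0,0],[0,0.0053,-0.0007,-0.0055,0,0,0],[0,0.011,-0.0007,-0.0104,0,0,0],[0,0.0171,-0.0007,-0.0149,0,0,0],[0,0.0237,-0.0007,-0.0188,0,0,0],[0,0.0305,-0.0007,-0.0221,0,0,0],[0,0.0376,-0.0007,-0.0248,0,0,0],[0,0.0449,-0.0007,-0.0269,0,0,0],[0,0.0523,-0.0007,-0.0284,0,0,0],[0,0.0523,-0.0007,-0.0284,0,0,0]]'
python3 ang.py | grep -A14 wrist | head -14
python3 - <<'E'
from h import *
p=np.load("p.npy");s=bot.read_state();z=np.array(s['tcp_rot'])[:,2];g=np.array(s['position'])-.008*z
bx=np.array([np.cos(p[2]),np.sin(p[2])]);print("grasp X,Z",(g[:2]-p[:2])@bx,g[2])
E
```

```text
time_s: 20.92
position: [0.4755, 0.0828, 0.1388]
tcp_rot: [[-0.039, 0.997, 0.066], [0.491, 0.076, -0.868], [-0.87, -0.001, -0.492]]
force: [1.6, -5.2, 5.6]
opening: 0.25
grasp_force: 30.0
wrist 0.84 2672 2234
0.105 X med/min/max [-0.0819 -0.0862 -0.0773] Y [-0.077  -0.0669] 150
0.115 X med/min/max [-0.0922 -0.0971 -0.0875] Y [-0.0772 -0.0672] 187
0.125 X med/min/max [-0.1071 -0.1111 -0.0981] Y [-0.0793 -0.0645] 274
0.135 X med/min/max [-0.116  -0.1208 -0.1105] Y [-0.0812 -0.063 ] 488
0.145 X med/min/max [-0.1232 -0.1263 -0.1195] Y [-0.0811 -0.0631] 270
0.155 X med/min/max [-0.1396 -0.1407 -0.138 ] Y [-0.0798 -0.0629] 138
0.165 X med/min/max [-0.1385 -0.141  -0.1342] Y [-0.0804 -0.0629] 703
0.175 X med/min/max [-0.1336 -0.1343 -0.1323] Y [-0.0789 -0.0649] 24
side 0.65 111 97
0.105 X med/min/max [-0.0624 -0.0674 -0.0575] Y [-0.0782 -0.0702] 16
0.115 X med/min/max [-0.071  -0.0776 -0.0692] Y [-0.0786 -0.0706] 12
0.125 X med/min/max [-0.0815 -0.088  -0.0728] Y [-0.0788 -0.0718] 13
0.135 X med/min/max [-0.0917 -0.0945 -0.088 ] Y [-0.0786 -0.072 ] 10
grasp X,Z -0.12210082870188801 0.1426684993471014
```

The lever is at about 45° and the fingers have run ahead by 8 mm. I'll re-centre the pinch and check the alignment before locking.

```bash
python3 -m jog '[[0.4,0,0,0,0,0,0],[0.4,0,0,0,0,0,0],[0.4,-0.008,0,0.002,0,0,0],[0,-0.008,0,0.002,0,0,0],[0,-0.008,0,0.002,0,0,0],[0,-0.008,0,0.002,0,0,0],[0,-0.008,0,0.002,0,0,0]]'
python3 m.py; python3 arc.py 45 0 9 .087
```

```text
time_s: 22.0
position: [0.4758, 0.0791, 0.1427]
tcp_rot: [[-0.038, 0.997, 0.066], [0.498, 0.076, -0.864], [-0.866, -0.0, -0.499]]
force: [-0.4, -0.7, 0.8]
opening: 0.251
grasp_force: 30.0
side pointer -0.0728 index -0.0714 carriage -0.0761 ring -0.0728 flat 0.0581
scene pointer -0.0701 index -0.0687 carriage -0.0633 ring -0.0695 flat 0.0614
wrist pointer nan index nan carriage -0.0725 ring -0.0723 flat 0.0575
22.45 [0.47584492 0.07916131 0.14267491] [-1.12525733  0.56553239  0.57640035]
40.0 [ 0.0074 -0.     -0.0016]
35.0 [ 0.0149 -0.     -0.0026]
30.0 [ 0.0225 -0.     -0.003 ]
25.0 [ 0.0301 -0.     -0.0026]
20.0 [ 0.0376 -0.     -0.0017]
15.0 [ 0.045 -0.    -0.   ]
10.0 [ 0.0523 -0.      0.0023]
5.0 [ 0.0593 -0.      0.0052]
0.0 [ 0.066  -0.      0.0087]
```

```bash
python3 -m jog '[[0,0,0.0012,0,0,0,0],[0,0,0.0012,0,0,0,0],[0,0.0074,0.0012,-0.0016,0,0,0],[0,0.0112,0.0012,-0.0022,0,0,0],[0,0.0112,0.0012,-0.0022,0,0,0]]'
python3 m.py
```

```text
time_s: 23.08
position: [0.4763, 0.0846, 0.1363]
tcp_rot: [[-0.039, 0.997, 0.065], [0.49, 0.076, -0.868], [-0.871, -0.002, -0.492]]
force: [-0.7, -5.3, 5.1]
opening: 0.255
grasp_force: 30.0
side pointer -0.0722 index -0.0716 carriage -0.0758 ring -0.0717 flat 0.0584
scene pointer -0.0699 index -0.0687 carriage -0.0615 ring -0.0683 flat 0.0615
wrist pointer nan index nan carriage -0.0710 ring -0.0712 flat 0.0583
23.525 [0.47632425 0.08466681 0.13627645] [ 0.08533763 -5.25080527  5.29461626]
```

The tips now agree within about 0.5 mm. I'll keep lowering with the pinch so the brake takes hold.

```bash
python3 -m jog '[[0,0.0037,0,-0.0004,0,0,0],[0,0.0113,0,-0.0008,0,0,0],[0,0.0189,0,-0.0004,0,0,0],[0,0.0264,0,0.0005,0,0,0],[0,0.0338,0,0.0022,0,0,0],[0,0.0411,0,0.0045,0,0,0],[0,0.0481,0,0.0074,0,0,0],[0,0.0481,0,0.0074,0,0,0]]'
python3 m.py
cat > low.py <<'E'
from ang import *
p=np.load("p.npy");a=p[2];bx=np.array([np.cos(a),np.sin(a)]);by=np.array([-bx[1],bx[0]])
for cam in("wrist","side"):
    im,P,d=cloud(cam); r=models.outline_of(cam,"clamp_lever")
    if not r: print(cam,"none");continue
    m=(cv2.erode(r[0]['mask'].astype(np.uint8),np.ones((3,3)))>0)&(d>0)
    Q=P[m];X=(Q[:,:2]-p[:2])@bx;Y=(Q[:,:2]-p[:2])@by;Z=Q[:,2]
    for lo in np.arange(-.18,-.06,.01):
        j=(X>=lo)&(X<lo+.01)&(Z>.07)&(Z<.22)
        if j.sum()>4: print(cam,round(lo+.005,3),"Z",np.percentile(Z[j],[10,50,90]).round(4),"Y",np.median(Y[j]).round(4),j.sum())
E
python3 low.py
```

```text
time_s: 24.52
position: [0.4749, 0.1043, 0.0903]
tcp_rot: [[-0.038, 0.997, 0.066], [0.494, 0.077, -0.866], [-0.869, -0.0, -0.495]]
force: [-2.5, 3.0, 8.4]
opening: 0.247
grasp_force: 30.0
side pointer -0.0720 index -0.0718 carriage -0.0759 ring -0.0720 flat 0.0587
scene pointer -0.0700 index -0.0682 carriage -0.0621 ring -0.0685 flat 0.0619
wrist pointer nan index nan carriage -0.0708 ring 0.0000 flat nan
24.975 [0.47492579 0.1042946  0.09024716] [-2.07523308  3.69508771  6.92650028]
wrist -0.165 Z [0.1107 0.115  0.1193] Y -0.0706 841
wrist -0.125 Z [0.0938 0.0945 0.0946] Y -0.0711 34
wrist -0.105 Z [0.0917 0.0926 0.0926] Y -0.0726 21
wrist -0.095 Z [0.0899 0.0908 0.0917] Y -0.0704 44
wrist -0.085 Z [0.087 0.088 0.089] Y -0.0712 38
wrist -0.075 Z [0.0848 0.0859 0.0869] Y -0.0712 35
wrist -0.065 Z [0.0796 0.0818 0.0861] Y -0.0713 99
side -0.155 Z [0.1198 0.1221 0.1246] Y -0.0755 8
side -0.145 Z [0.1151 0.1196 0.123 ] Y -0.0767 23
side -0.135 Z [0.1093 0.1167 0.1192] Y -0.0745 19
side -0.125 Z [0.1101 0.1145 0.1176] Y -0.0734 24
side -0.115 Z [0.1041 0.1106 0.114 ] Y -0.0761 26
side -0.105 Z [0.1041 0.1068 0.1089] Y -0.0742 13
side -0.095 Z [0.0982 0.1047 0.107 ] Y -0.0723 14
side -0.085 Z [0.0973 0.1031 0.1048] Y -0.0728 13
side -0.075 Z [0.0975 0.0996 0.102 ] Y -0.074 14
side -0.065 Z [0.0955 0.0972 0.0981] Y -0.0721 9
```

The lever is at about 13–15° and the alignment is held. Now I release, back off, close the fingers and press the grip down from above.

```bash
python3 -m jog '[[0.45,0,0,0,0,0,0],[0.45,0,0,0,0,0,0],[0.45,0,0,-0.005,0,0,0],[0.45,0,0,-0.04,0,0,0],[0,0,0,-0.09,0,0,0],[0,-0.03,0,-0.11,0,10,0],[0,-0.05,0,-0.11,0,20,0],[0,-0.05,0,-0.11,0,30,0],[0,-0.05,0,-0.11,0,40,0],[0,-0.05,0,-0.11,0,40,0]]'
python3 - <<'E'
from h import *
p=np.load("p.npy");s=bot.read_state();T=toolR(p[2],20)
print(s['opening'],s['force'],s['position'])
for X,Z in((-.141,.15),(-.141,.125),(-.141,.105)):
    print(Z,rows(bedpt(p,X,-.0715,Z)-.011*T[:,2],T))
E
python3 low.py|grep wrist
```

```text
time_s: 26.42
position: [0.4704, 0.1727, 0.1886]
tcp_rot: [[-0.067, 0.997, 0.027], [0.937, 0.072, -0.342], [-0.343, 0.003, -0.939]]
force: [-1.0, -0.3, -0.1]
opening: 0.009
grasp_force: 0.0
0.008801876468942083 [-0.98666306 -0.25828593 -0.07558028] [0.47041662 0.17266176 0.18859577]
0.15 (array([-0.047 , -0.0008,  0.0472]), array([ 0.05,  0.04, -0.32]))
0.125 (array([-0.0385, -0.0009,  0.0707]), array([ 0.05,  0.04, -0.32]))
0.105 (array([-0.0316, -0.001 ,  0.0895]), array([ 0.05,  0.04, -0.32]))
wrist -0.165 Z [0.1098 0.115  0.1197] Y -0.0699 229
```

```bash
python3 -m jog '[[0,-0.047,0,0.02,0,0,0],[0,-0.047,0,0.047,0,0,0],[0,-0.0385,0,0.07,0,0,0],[0,-0.035,0,0.08,0,0,0],[0,-0.0335,0,0.085,0,0,0],[0,-0.032,0,0.089,0,0,0],[0,-0.032,0,0.089,0,0,0],[0,-0.032,0,0.089,0,0,0]]'
python3 low.py
```

```text
time_s: 27.62
position: [0.4745, 0.1154, 0.1248]
tcp_rot: [[-0.072, 0.997, 0.032], [0.934, 0.079, -0.349], [-0.35, 0.005, -0.937]]
force: [-19.4, 15.0, 80.3]
opening: 0.002
grasp_force: 38.5
wrist -0.165 Z [0.1026 0.1105 0.1147] Y -0.0712 777
wrist -0.155 Z [0.1117 0.1143 0.1152] Y -0.0706 198
side -0.135 Z [0.1088 0.1104 0.112 ] Y -0.078 10
side -0.125 Z [0.1072 0.1088 0.1104] Y -0.0781 10
side -0.115 Z [0.1045 0.1084 0.1095] Y -0.0764 14
side -0.105 Z [0.1034 0.1042 0.1059] Y -0.0756 6
side -0.085 Z [0.0984 0.1005 0.1021] Y -0.0747 11
side -0.075 Z [0.0959 0.099  0.1004] Y -0.0743 10
side -0.065 Z [0.0959 0.0984 0.0993] Y -0.0716 5
```

Pressing met a hard stop at 80 N, and the side slope of about 9.7° matches locked. I'll retreat and verify.

```bash
python3 -m jog '[[0,0,0,-0.02,0,0,0],[0,0,0,-0.06,0,0,0],[0,0.03,0,-0.1,0,0,0],[0,0.06,0,-0.13,0,0,0],[0,0.06,0,-0.13,0,0,0],[0,0.06,0,-0.13,0,0,0]]'
python3 low.py; python3 m.py; python3 - <<'E'
from h import *
a,_=viewer.capture("side");b,_=viewer.capture("scene")
cv2.imwrite("pics/i.png",np.hstack([cv2.resize(a[170:290,200:340],(400,343)),cv2.resize(b[170:290,190:330],(400,343))]))
E
```

```text
time_s: 28.58
position: [0.4658, 0.2148, 0.215]
tcp_rot: [[-0.074, 0.997, 0.025], [0.936, 0.078, -0.343], [-0.344, -0.003, -0.939]]
force: [-0.5, 0.7, 0.2]
opening: 0.007
grasp_force: 0.0
wrist -0.165 Z [0.1013 0.1043 0.1071] Y -0.0711 56
side -0.155 Z [0.1133 0.1169 0.1174] Y -0.0766 9
side -0.145 Z [0.1105 0.1134 0.1154] Y -0.0762 12
side -0.135 Z [0.1088 0.1113 0.1127] Y -0.0757 15
side -0.125 Z [0.1058 0.1089 0.1114] Y -0.0779 15
side -0.115 Z [0.0996 0.106  0.1098] Y -0.0764 20
side -0.105 Z [0.0987 0.1032 0.1051] Y -0.0749 12
side -0.095 Z [0.0976 0.1012 0.1038] Y -0.0742 9
side -0.085 Z [0.0967 0.1002 0.1028] Y -0.0761 10
side -0.075 Z [0.0954 0.0977 0.0998] Y -0.0736 7
side pointer -0.0719 index -0.0715 carriage -0.0759 ring -0.0719 flat 0.0581
scene pointer -0.0704 index -0.0686 carriage -0.0615 ring -0.0692 flat 0.0618
wrist pointer nan index nan carriage -0.0705 ring 0.0000 flat nan
29.225 [0.46678862 0.21448614 0.21591185] [-0.05244675 -0.13424939 -0.55749369]
```

View pics/i.png

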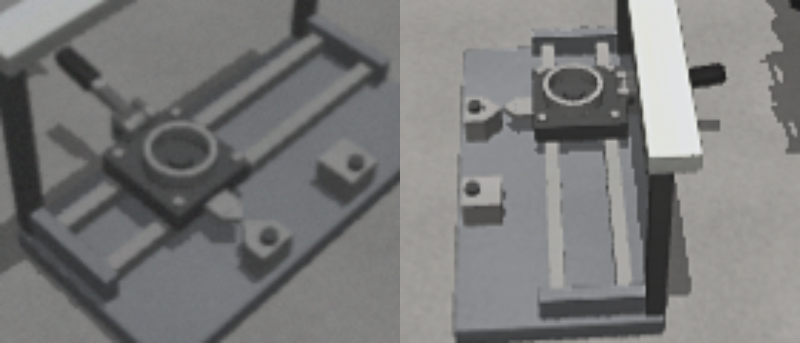

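The side view shows the pointer tip meeting the index tip at about (243,212). The scene view shows the tips level at about (505,107) and the lever lowered. Contact height, the hard stop and the wrist-camera heights all say the lever is locked, and the bystanders were not touched. Handing in.

```bash
python3 -c "
from rig import workorder; print(workorder.hand_in())"
```

```text
the job is handed in; nothing more can be done
None
```

I lifted the clamp lever to its upper stop, slid the carriage to the pointed index block, pressed the lever back down to its stop and handed the job in at about 29 s; the pointer measures within about 1 mm of the index tip, the final press peaked at 80 N at the fingertips, and I never moved the arm near the loose ring, can or wrench.

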